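# Zero the kitchen scale, then hold the glazed bun over its pan with the tongs

### The job

First zero the kitchen scale: turn its tare knob until the needle stands on the red zero mark. Then take the tongs from their rest, close them on the red-glazed bun (touch the bun only with the tongs, not with the gripper), and lift it off the baking sheet, leaving the plain buns, the saucepan and the jar where they are. Finish while still holding the bun still in the tongs above the middle of the scale's pan, clear of it: do not put it down, and leave the needle on zero.

Things in the scene. Friction and masses are not known exactly. Their poses are not given: they have to be found in the camera images.
- tare (a joint): Angle of the black tare knob and its blue needle: 0 = needle exactly on the red zero mark, positive = counter-clockwise seen from above, rad. It starts 0.5 to 1.3 counter-clockwise of zero, stays where it is left (friction about 0.03 N m), stops at +-1.7.
- tare_grip (a point): Grip point of the tare knob, on its vertical axis, in the middle of the bar's height. The knob's bar stands upright on the flat white dial: 46 mm long, 14 mm wide, 31 mm high, its top 11 mm above this point, the dial face 26 mm below it. The point turns with the knob: its x axis runs along the bar and the needle (towards the needle's tip, 46 mm from the axis), z up.
- zero_mark (a point): The red zero mark on the dial, 48.5 mm from the knob's axis, on the side towards the pan. x axis: from knob to pan.
- pan (a point): Centre of the top face of the scale's round steel pan (140 mm across), 85 mm above the counter. The pan does not sink. The scale is a fixed white box, 300 x 150 mm and 48 mm high, the pan's centre 150 mm from the knob's axis along +x of this point.
- rest: Fixed steel rest of the tongs: base plate 150 x 120 mm, 6 mm thick, two cross bars 10 mm thick and 38 mm high at x = -60 and +45 mm of its origin (centre, on the counter); free space for fingers between them. x is along the tongs.
- tongs: Loose steel tongs, about 120 g, lying across the rest's bars with the two arms side by side, 22 mm tall, pivot at the rear (x = -90 mm), tips at the front. Origin: mid-plane, at the blue grip pads, level with the arms' underside. x towards the tips, y to the left, z up.
- tongs_grip (a point): Middle of the blue grip pads (60 mm long, 22 mm tall, one on the outside of each arm), 11 mm above the tongs' underside and near their centre of mass. Across the pads the open tongs measure 57 mm; squeeze here along y. Squeezed to 53 mm the tongs can be carried level, tips still about 56 mm apart; on the bun they close to about 43 mm.
- tongs_tip (a point): Middle between the two tips, 100 mm ahead of and 20 mm below tongs_grip. The tip plates are 35 mm long and 22 mm tall, 66 mm apart inside when open; they close about 2.1 mm for each 1 mm at the grip pads.
- tong_l (a joint): Closing angle of the left arm, rad (the right arm mirrors it): 0 = fully open, about 0.08 = tips closed on the bun, 0.15 = stop. A spring opens it: about 10 N at the grip pads when nearly open, 12 N on the bun.
- sheet: Fixed low steel baking sheet with an orange mat, 170 x 260 mm, origin at its centre on the counter; top face 7 mm above the counter, bead round the edge 10 mm high. The three buns stand on it roughly in a row along y, about 85 mm apart (each up to 20 mm out of line in x), in any order.
- bun: The bun with the red glaze: 38 mm across with upright sides to 30 mm, 36 mm tall, 30 to 55 g, standing upright on the sheet. Origin: centre of its underside, z up.
- plain_bun1: Plain golden bun of the same size, to be left alone. Origin: centre of its underside.
- plain_bun2: Plain golden bun of the same size, to be left alone. Origin: centre of its underside.
- saucepan: Steel saucepan, 120 mm across and 80 mm high, to be left alone. Origin: centre of its underside.
- jar: Amber glass jar with white cap, 60 mm across and 90 mm high, to be left alone. Origin: centre of its underside.
Mind the look-alikes: they are no part of the job. What is shaped like the bun but turquoise is not meant.

How it is judged:
By the outcome, as a careful person would: the job done as asked, in the order asked, and still so for the second after the job is handed in, while the arm keeps its last pose, push and grip.
It also fails if it takes over 61 s, if anything falls off the work surface, if the arm or the gripper's body presses on something with over 40 N, if the wrist force passes 120 N, or if a joint passes its speed limit or range.

### The arm

A 6-joint arm with a two-finger parallel gripper is mounted at the origin on the work surface. World frame = base frame: x ahead of the robot, y to its left, z up, the work surface at z = 0. Lengths are in mm, angles in rad, forces in N, time in s.
With the tool pointing down it reaches from about 350 to 925 mm from the base axis. Payload 6.4 kg.
Tool frame: the origin (TCP) lies between the finger pads; the fingertips stand 17 mm ahead of it and the grasp point (between the pads) lies 2 mm behind it; x points along the fingers, z is the direction in which the jaws open and shut, and the axes are right-handed (so a half turn about x gives the same grasp; the last joint's range is limited). The gripper opens to 94 mm and grips with 3 to 60 N. Pads are 16 mm wide; open, the fingers measure 119 mm over their backs; the gripper's body (75 mm by 177 mm) begins 78 mm behind the grasp point.
Start: joints at [-1.425, 0.245, 1.558, -0, 1.339, -0.174], TCP at [204.35, -617.054, 222.455] pointing down, gripper open.
Joint ranges: [-3.13, 3.13], [-1.02, 2.26], [0.13, 2.54], [-0.95, 4.09], [0.21, 2.88], [-2.74, 2.74]. Speed limits (rad/s): [2.57, 2.57, 3.14, 3.14, 3.14, 3.14].

### API

Orientations are given as a unit quaternion [x, y, z, w].
In Python, from cell import manip gives the robot as it stands.
- The arm moves only by the shell command python3 -m jog 'ROWS' [FORCE]. ROWS is JSON, a list of rows, each an object with "offset": the shift along the tool's x, y, z in cm, a list of three; "turn": the turn about the tool's x in degrees; "jaw": the finger opening in cm, from 0 to 9.4. In form: [{"offset": [x, y, z], "turn": turn, "jaw": jaw}, ...]. A call has 1 to 12 rows; each row shifts and turns the commanded pose from where the row before left it, along the tool's axes as they then stand; what a row does not reach is not made up. A row lasts 1/8 s, in which the tool goes at most 62.5 mm and 10.7 degrees, less where a joint would pass 70% of its speed; a pose out of reach is approached as far as the arm can. A call with a gripper value outside its range is refused whole. The fingers move at their own pace and stop on an object; FORCE is the grip in N (left out, the last holds). Time passes only in rows, so rows that do not move let the fingers close. It gives the time, the measured TCP pose, the force and the opening at its end, in the units of the state.
- manip.read_state(): the state, without advancing time (a new reading comes with each control period).
- manip.get_image(name): name is "side" or "top" or "wrist"; returns a dict with "frame" (480x640x3 uint8, red, green, blue), "range_z" (480x640 float32, mm along the optical axis (not along the pixel's ray), 0 where there is no reading), "fov_y" (degrees; the focal length in pixels is half the picture's height over the tangent of half this angle, whatever the lens; pixels are square), "cx", "cy" (the principal point, pixels), "k1" (the pictures are not rectified: a ray, as slopes to the right and down, at radius r is drawn at 1 + k1 r^2 times it, then the intrinsics apply), "camera_from_world" (4x4, takes a point from world to camera coordinates); the wrist camera has in their place "tool_from_camera" (4x4, takes a point from camera to tool coordinates, whose origin is the TCP and whose axes are the tool frame's). Camera axes: x right, y down, z forward; pixel columns grow to the right and rows downward; lengths in mm; the calibration is good to about 2 mm. A picture is of the moment at which its call begins: read the wrist's pose just before it.
- manip.job_done(): hands the job in, once; it reports no verdict.
The state is a dict: "time_s": time; "joints": joint angles; "qvel": joint speeds; "joint_efforts": joint torques, N m; "tool_pos": TCP position; "tcp_rot": TCP orientation; "contact_force": force on the tool from outside, world axes, zero at the start; "torque": the same for the moment, N m; "gripper_width": opening from 0.0 (shut) to 1.0 (fully open).
Only numpy, scipy, OpenCV 4.12 (cv2) and the standard library are available. Lean on these libraries where they do the work, as an engineer would, in place of code of your own. Each camera call takes 0.05 s, during which the arm holds its last target.

## Working session

There is one attempt and no reset: what is moved stays moved. The work goes in short steps, Python scripts to look and compute and a shell command to move; the robot and the scene stay as the last step left them, time stands still between calls to the robot, and variables do not carry over. Pictures are saved under pics/ and viewed, and the job is handed in when it is done.

```bash
ls; mkdir -p pics; cat > h.py <<'E'
import numpy as np, cv2
from cell import manip
from scipy.spatial.transform import Rotation as R
def tool_T(s=None):
    s=s or manip.read_state()
    T=np.eye(4);T[:3,:3]=R.from_quat(s["tcp_rot"]).as_matrix();T[:3,3]=s["tool_pos"];return T
def grab(n):
    T=tool_T(); d=manip.get_image(n)
    if n=="wrist": d["wfc"]=T@np.array(d["tool_from_camera"])
    else: d["wfc"]=np.linalg.inv(np.array(d["camera_from_world"]))
    np.save(f"last_{n}.npy",d,allow_pickle=True); return d
def load(n): return np.load(f"last_{n}.npy",allow_pickle=True).item()
def K(d):
    f=240/np.tan(np.radians(d["fov_y"])/2); return np.array([[f,0,d["cx"]],[0,f,d["cy"]],[0,0,1]]),np.array([d["k1"],0,0,0.])
def rays(d,uv):
    k,dc=K(d); p=cv2.undistortPoints(np.array(uv,float).reshape(-1,1,2),k,dc).reshape(-1,2)
    r=np.c_[p,np.ones(len(p))]@d["wfc"][:3,:3].T
    return d["wfc"][:3,3],r
def onplane(d,uv,z):
    o,r=rays(d,uv); t=(z-o[2])/r[:,2]; return o+r*t[:,None]
def depthpt(d,uv):
    o,r=rays(d,uv); uv=np.array(uv,int).reshape(-1,2); t=d["range_z"][uv[:,1],uv[:,0]]; return o+r*t[:,None]
def proj(d,P):
    k,dc=K(d); M=np.linalg.inv(d["wfc"]); rv,_=cv2.Rodrigues(M[:3,:3]); return cv2.projectPoints(np.array(P,float).reshape(-1,1,3),rv,M[:3,3],k,dc)[0].reshape(-1,2)
def save(d,name,crop=None,sc=1):
    f=d["frame"][:,:,::-1]
    if crop: f=f[crop[1]:crop[3],crop[0]:crop[2]]
    cv2.imwrite("pics/"+name,cv2.resize(f,None,fx=sc,fy=sc,interpolation=cv2.INTER_CUBIC))
E
python3 - <<'E'
from h import *
for n in("top","side","wrist"):
    d=grab(n);save(d,n+"0.png");print(n,d["fov_y"],d["cx"],d["cy"],d["k1"],d["wfc"].round(2).tolist())
s=manip.read_state();print(s)
E
```

```text
pics
top 44.461548709826154 321.29242945891264 241.58424254443167 0.05260846415051604 [[-0.04, -0.98, 0.2, 348.55], [-1.0, 0.04, -0.0, -19.98], [-0.0, -0.2, -0.98, 1160.27], [0.0, 0.0, 0.0, 1.0]]
side 50.49532379403982 318.6809943587227 238.37888764982824 -0.13712058957011547 [[-0.67, -0.38, 0.63, -27.53], [-0.74, 0.36, -0.57, 512.73], [-0.01, -0.85, -0.53, 601.4], [0.0, 0.0, 0.0, 1.0]]
wrist 65.16805391229512 327.3138856395246 233.33870741349705 0.011497095113198297 [[0.32, -0.91, -0.25, 276.42], [-0.95, -0.3, -0.08, -592.38], [-0.0, 0.26, -0.96, 384.83], [0.0, 0.0, 0.0, 1.0]]
{'time_s': 0.15, 'joints': array([-1.42509245e+00,  2.45641171e-01,  1.55871332e+00, -2.71994155e-05,
        1.33874224e+00, -1.74112338e-01]), 'qvel': array([-0.00138008, -0.00042374, -0.00355888,  0.00115916,  0.00107558,
       -0.00062088]), 'joint_efforts': array([ 3.81585814e-04, -4.16268575e+01, -3.14981103e+01,  6.85434882e-02,
        3.16550990e-02, -8.25382745e-05]), 'tool_pos': array([ 204.2810734 , -616.59998459,  221.61759283]), 'tcp_rot': array([ 0.4143801 ,  0.57361319, -0.4136305 ,  0.57285849]), 'contact_force': array([-0.48463177, -1.10741232,  1.37225167]), 'torque': array([ 1.53043412e-06, -1.17175503e-02, -1.77863606e-02]), 'gripper_width': 0.9992339212315456}
```

View pics/top0.png

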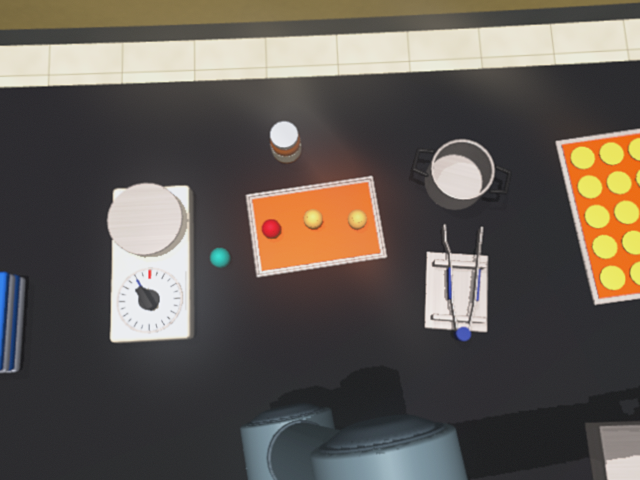

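View pics/side0.png

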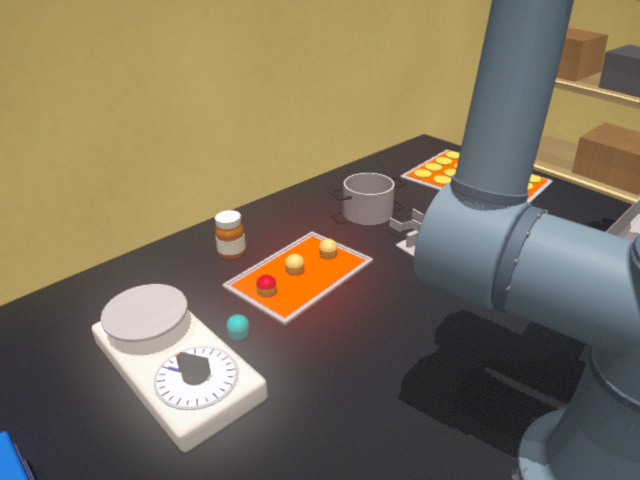

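View pics/wrist0.png

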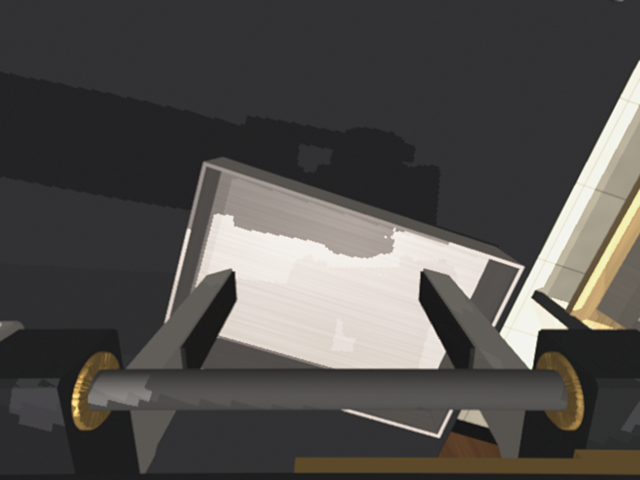

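Top picture: the scale is at about (150,265), with the knob at (149,299), needle tip at (137,279) and red mark at (150,274). The tongs lie at (460,290), with tips towards (445,228) and (482,228). Candidates for the bun:
- red ball on a pale case at (271,229), on the sheet
- plain buns at (313,218) and (357,219)
- turquoise look-alike at (220,257), on the counter
- yellow tarts on the second tray at (600,210)

I choose (271,229) and check it in a crop.

```bash
cat > m0.py <<'E'
from h import *
t=load("top");s=load("side")
def mask(d,f):
    hsv=cv2.cvtColor(d["frame"],cv2.COLOR_RGB2HSV).astype(int);m=f(hsv[...,0],hsv[...,1],hsv[...,2]).astype(np.uint8)
    n,l,st,c=cv2.connectedComponentsWithStats(m);return [(c[i].round(1),st[i,4],st[i,:4].tolist()) for i in range(1,n) if st[i,4]>12]
fs={"red":lambda h,S,v:((h<4)|(h>172))&(S>170)&(v>70),"blue":lambda h,S,v:(h>105)&(h<130)&(S>90)&(v>50),"yel":lambda h,S,v:(h>15)&(h<32)&(S>80)&(v>190)}
for k,f in fs.items():
  for n,d in(("top",t),("side",s)):
    for c,a,b in mask(d,f):
        if k=="yel" and a>2000: continue
        print(k,n,c,a,b,depthpt(d,[c]).round(0)[0])
# two-view triangulation of red bun
save(t,"crop_t.png",(100,170,400,350),2.6); save(s,"crop_s.png",(80,220,380,440),2.6)
save(t,"crop_tongs.png",(400,210,510,350),4)
E
python3 m0.py
```

```text
red top [270.6 228.1] 249 [262, 220, 18, 18] [610.  72.  39.]
red side [265.7 281.9] 219 [257, 275, 19, 14] [604.  80.  40.]
blue top [448.9 283.8] 87 [448, 267, 3, 32] [ 483. -263.   55.]
blue top [  2.9 311.1] 611 [0, 271, 9, 99] [468. 561.  71.]
blue top [478.1 285.8] 42 [477, 270, 3, 30] [ 477. -316.   59.]
blue top [ 14.  321.2] 461 [9, 274, 11, 96] [452. 558.  35.]
blue top [462.9 334. ] 188 [455, 327, 17, 15] [ 389. -278.   61.]
blue side [ 16.2 454.8] 311 [0, 430, 30, 50] [492. 561.  72.]
blue side [  3.5 452.5] 13 [1, 450, 6, 6] [502. 573.  76.]
blue side [  3.4 471.8] 51 [0, 463, 10, 17] [474. 583.  75.]
yel top [634.7 148.3] 197 [629, 138, 11, 23] [ 748. -668.   13.]
yel top [611.3 153. ] 444 [599, 142, 25, 23] [ 741. -620.   13.]
yel top [582.4 157.2] 439 [570, 146, 25, 23] [ 735. -562.   14.]
yel top [618.8 182.1] 463 [606, 171, 26, 24] [ 679. -627.   14.]
yel top [637.9 176.7] 45 [636, 170, 4, 15] [ 689. -667.   11.]
yel top [589.6 186.3] 459 [577, 175, 26, 24] [ 673. -568.   14.]
yel top [626.5 211.7] 478 [614, 200, 26, 24] [ 618. -634.   11.]
yel top [596.9 215.9] 471
[... 246 characters left out ...]
6.4] 485 [592, 235, 26, 24] [ 549. -580.   15.]
yel top [635.5 272.2] 174 [630, 261, 10, 24] [ 496. -632.   13.]
yel top [612.4 277.3] 508 [600, 265, 26, 25] [ 488. -586.   16.]
yel side [598.   90.3] 215 [556, 80, 83, 22] [  590. -1410.   132.]
yel side [436.1 164.5] 455 [414, 151, 45, 27] [ 742. -636.   16.]
yel side [454.9 164.8] 13 [453, 163, 4, 5] [ 713. -690.    8.]
yel side [587.9 182.1] 456 [534, 162, 105, 40] [  548. -1415.  -223.]
yel side [444.5 176.1] 217 [433, 168, 23, 17] [ 679. -588.   15.]
yel side [533.4 181. ] 110 [528, 175, 14, 15] [ 492. -745.   15.]
yel side [327.9 245.3] 190 [320, 239, 17, 13] [617. -90.  39.]
yel side [294. 261.] 215 [285, 254, 19, 15] [618.  -0.  42.]
```

View pics/crop_t.png

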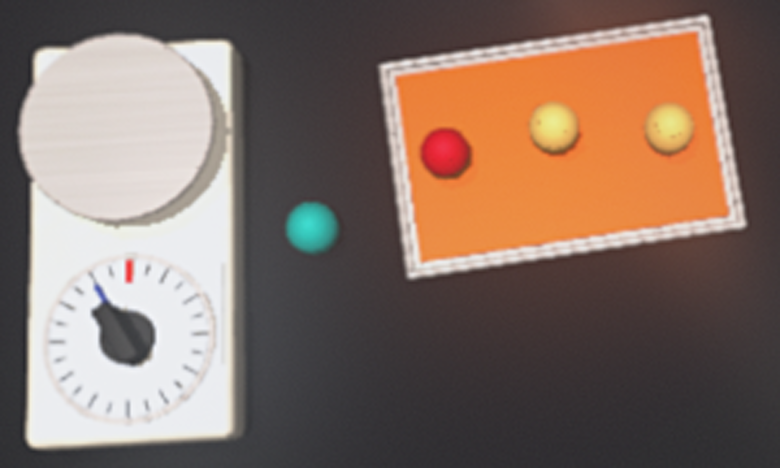

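View pics/crop_tongs.png

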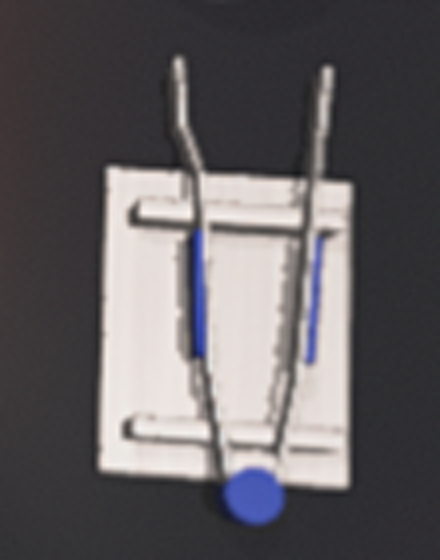

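View pics/crop_s.png

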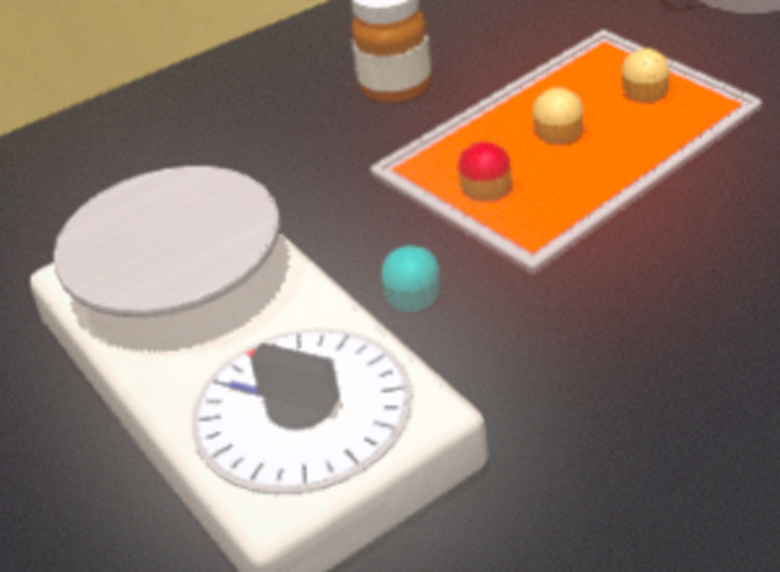

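The crop confirms it: the red-glazed bun stands at the left end of the sheet, and the turquoise one is off the sheet near the scale. Next I measure the scale and tongs.

```bash
python3 - <<'E'
from h import *
t=load("top");s=load("side")
print(tool_T().round(2).tolist())
print("wrist cam",np.array(grab("wrist")["tool_from_camera"]).round(2).tolist())
def dp(n,d,uvs):
    for uv in uvs: print(n,uv,depthpt(d,[uv]).round(0)[0])
dp("dial",t,[(133,299),(150,318),(166,299),(150,283),(150,300)])
dp("scale corners",t,[(112,340),(189,338),(150,333)])
dp("pan",t,[(147,218),(120,218),(170,218)])
dp("red",t,[(271,229)]); dp("tongs",t,[(450,240),(449,283),(463,334),(478,284)])
# pan ellipse via depth/plane
f=t["frame"].astype(int)
P=depthpt(t,np.stack(np.meshgrid(np.arange(90,215),np.arange(170,350)),-1).reshape(-1,2))
top=P[(P[:,2]>78)&(P[:,2]<93)&(P[:,0]>540)]
c,r=cv2.minEnclosingCircle(top[:,:2].astype(np.float32)); print("pan circ",c,r,np.median(top[:,2]),len(top))
# red zero mark triangulated loosely
hsv=cv2.cvtColor(t["frame"],cv2.COLOR_RGB2HSV)
y,x=np.where(((hsv[...,0]<8)|(hsv[...,0]>170))&(hsv[...,1]>120)); m=(x<170)
print("zero px",x[m].mean(),y[m].mean(),m.sum(), onplane(t,[(x[m].mean(),y[m].mean())],50))
# triangulate blobs
def tri(a,b):
    o1,r1=rays(t,[a]);o2,r2=rays(s,[b]);r1=r1[0];r2=r2[0]
    k=np.linalg.lstsq(np.c_[r1,-r2],o2-o1,rcond=None)[0];return (o1+k[0]*r1).round(1),(o2+k[1]*r2).round(1)
print("red bun cap",tri((270.6,228.1),(265.7,281.9)))
print("yel",tri((312.4,217.8),(294,261)),tri((356.9,218.3),(327.9,245.3)))
for z in(36,43):print(onplane(t,[(270.6,228.1)],z),onplane(s,[(265.7,281.9)],z))
print("dial c z48",onplane(t,[(150,300.5)],48))
E
```

```text
[[-0.0, 0.95, 0.31, 204.28], [0.0, 0.31, -0.95, -616.6], [-1.0, 0.0, -0.0, 221.62], [0.0, 0.0, 0.0, 1.0]]
wrist cam [[0.0, -0.26, 0.96, -163.32], [0.0, -0.96, -0.26, 76.13], [1.0, 0.0, -0.0, -0.52], [0.0, 0.0, 0.0, 1.0]]
dial (133, 299) [481. 333.  52.]
dial (150, 318) [444. 301.  51.]
dial (166, 299) [479. 272.  50.]
dial (150, 283) [510. 302.  50.]
dial (150, 300) [474. 292.  84.]
scale corners (112, 340) [407. 371.  49.]
scale corners (189, 338) [406. 237.  13.]
scale corners (150, 333) [417. 301.  49.]
pan (147, 218) [629. 300.  84.]
pan (120, 218) [631. 350.  83.]
pan (170, 218) [628. 258.  82.]
red (271, 229) [608.  72.  41.]
tongs (450, 240) [ 578. -285.   -0.]
tongs (449, 283) [ 484. -262.   59.]
tongs (463, 334) [ 389. -279.   60.]
tongs (478, 284) [ 479. -314.   64.]
pan circ (629.0771484375, 305.2819519042969) 70.34129333496094 83.80398997131874 4180
zero px 149.5 273.5 16 [[528.72342623 303.62688084  50.        ]]
red bun cap (array([611.5,  73. ,  31.4]), array([612.6,  74.1,  31.7]))
yel (array([628.8, -10.2,  31.5]), array([629.4,  -9.5,  31.6])) (array([623.7, -98. ,  32.2]), array([624.3, -97.4,  32.3]))
[[610.46731619  72.63917081  36.        ]] [[607.82984313  77.43216843  36.        ]]
[[608.83657262  72.06251211  43.        ]] [[599.96371663  82.82144876  43.        ]]
dial c z48 [[477.48325785 302.37961501  48.        ]]
```

```bash
python3 -m jog '[{"offset":[0,3.93,-4.21],"turn":0,"jaw":9.4},{"offset":[0,3.93,-4.21],"turn":0,"jaw":9.4},{"offset":[0,3.93,-4.21],"turn":0,"jaw":9.4},{"offset":[0,3.93,-4.21],"turn":0,"jaw":9.4},{"offset":[0,3.93,-4.21],"turn":0,"jaw":9.4},{"offset":[0,3.93,-4.21],"turn":0,"jaw":9.4},{"offset":[0,3.93,-4.21],"turn":0,"jaw":9.4},{"offset":[0,3.93,-4.21],"turn":0,"jaw":9.4}]'
python3 -m jog '[{"offset":[0,2.54,-5.04],"turn":0,"jaw":9.4},{"offset":[0,2.54,-5.04],"turn":0,"jaw":9.4},{"offset":[0,2.54,-5.04],"turn":0,"jaw":9.4},{"offset":[0,2.54,-5.04],"turn":0,"jaw":9.4},{"offset":[0,2.54,-5.04],"turn":0,"jaw":9.4},{"offset":[0,2.54,-5.04],"turn":0,"jaw":9.4},{"offset":[0,2.54,-5.04],"turn":0,"jaw":9.4},{"offset":[0,2.54,-5.04],"turn":0,"jaw":5},{"offset":[0,2.54,-5.04],"turn":0,"jaw":5},{"offset":[0,0,0],"turn":0,"jaw":5},{"offset":[0,0,0],"turn":0,"jaw":5}]'
python3 - <<'E'
from h import *
d=grab("wrist");save(d,"w1.png");print(tool_T().round(2).tolist(),manip.read_state()["joints"].round(2))
E
```

```text
time_s: 1.2
tool_pos: [397.3, -196.7, 222.5]
tcp_rot: [0.414, 0.573, -0.414, 0.573]
contact_force: [0.8, 0.0, -0.1]
gripper_width: 0.999
time_s: 2.58
tool_pos: [471.0, 303.7, 222.1]
tcp_rot: [0.414, 0.573, -0.414, 0.573]
contact_force: [-0.2, -0.7, -0.1]
gripper_width: 0.611
[[-0.0, 0.95, 0.31, 471.16], [-0.0, 0.31, -0.95, 303.18], [-1.0, -0.0, 0.0, 222.23], [0.0, 0.0, 0.0, 1.0]] [ 0.37  0.04  1.79 -0.    1.32  1.62]
```

View pics/w1.png

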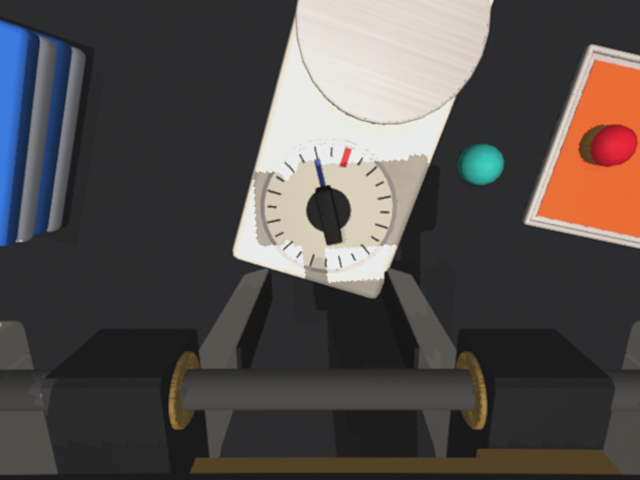

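The wrist view shows the knob at (328,210), the needle tip at (318,160) and the red mark at (346,157). I measure these.

```bash
cat > knob.py <<'E'
from h import *
def knob(d,crop):
    x0,y0,x1,y1=crop
    f=d["frame"][y0:y1,x0:x1];h=cv2.cvtColor(f,cv2.COLOR_RGB2HSV).astype(int);H,S,V=h[...,0],h[...,1],h[...,2]
    blue=(H>105)&(H<130)&(S>100)&(V>50); red=((H<6)|(H>172))&(S>140)&(V>100); blk=(V<70)&(S<90)
    def big(m):
        n,l,st,c=cv2.connectedComponentsWithStats(m.astype(np.uint8));i=1+np.argmax(st[1:,4]);y,x=np.where(l==i);return np.c_[x+x0,y+y0]
    b=onplane(d,big(blue),52);r=onplane(d,big(red),51)
    return b,r
if __name__=="__main__":
    d=load("wrist")
    b,r=knob(d,(262,130,400,270))
    bm=b.mean(0);rm=r.mean(0);print("needle",bm,len(b),"red",rm,len(r))
    # tare axis direction: PCA of needle
    v=cv2.fitLine(b[:,:2].astype(np.float32),cv2.DIST_L2,0,.01,.01).ravel();v=v[:2]*np.sign(v[0]);print("needle line ang",np.degrees(np.arctan2(v[1],v[0])))
    v2=cv2.fitLine(r[:,:2].astype(np.float32),cv2.DIST_L2,0,.01,.01).ravel();v2=v2[:2]*np.sign(v2[0]);print("mark line ang",np.degrees(np.arctan2(v2[1],v2[0])))
    A=np.c_[v,-v2];k=np.linalg.solve(A,(rm-bm)[:2]);print("axis by crossing",bm[:2]+k[0]*v)
    for uv in((330,212),(337,235),(327,195)):print(uv,depthpt(d,[uv])[0])
    # knob top by depth
    g=np.stack(np.meshgrid(np.arange(262,400),np.arange(130,270)),-1).reshape(-1,2);P=depthpt(d,g)
    T=P[(P[:,2]>80)&(P[:,2]<95)];print("top",len(T),T.mean(0),cv2.minAreaRect(T[:,:2].astype(np.float32)))
    D=P[(P[:,2]>45)&(P[:,2]<56)];print("dial z",np.median(D[:,2]))
    # pan from wrist depth
    g=np.stack(np.meshgrid(np.arange(0,640,2),np.arange(0,130,2)),-1).reshape(-1,2);P=depthpt(d,g);T=P[(P[:,2]>78)&(P[:,2]<92)];print("pan z",np.median(T[:,2]))
    c=P[(P[:,2]<92)&(P[:,2]>78)]
E
python3 knob.py
```

```text
needle [506.78616087 323.55854844  52.        ] 97 red [526.07999884 306.25034141  51.        ] 95
needle line ang 30.389378
mark line ang 0.95952404
axis by crossing [475.83762918 305.40886105]
(330, 212) [483.42896565 306.15261802  89.36786418]
(337, 235) [466.97254557 294.60008966  89.23893615]
(327, 195) [495.35876334 312.66431861  86.83923069]
top 965 [479.04384054 306.19631712  88.28549358] ((477.9789733886719, 305.7910461425781), (46.24429702758789, 14.09873104095459), 31.30170249938965)
dial z 51.253801846079796
pan z 85.98497003427894
```

```bash
python3 -m jog '[{"offset":[0,0,0],"turn":-6.3,"jaw":4},{"offset":[0,0,0],"turn":-6.3,"jaw":4},{"offset":[0,0.69,0.2],"turn":0,"jaw":4},{"offset":[4,0,0],"turn":0,"jaw":4},{"offset":[4,0,0],"turn":0,"jaw":4},{"offset":[3,0,0],"turn":0,"jaw":4},{"offset":[0,0,0],"turn":0,"jaw":4},{"offset":[0,0,0],"turn":0,"jaw":4}]' 15
python3 - <<'E'
from h import *
d=grab("wrist");save(d,"w2.png");T=tool_T();print(T.round(3).tolist(),np.degrees(np.arctan2(T[1,1],T[0,1])))
E
```

```text
time_s: 3.62
tool_pos: [479.5, 305.8, 114.0]
tcp_rot: [0.35, 0.614, -0.348, 0.615]
contact_force: [0.4, -0.2, 0.5]
gripper_width: 0.426
[[0.003, 0.858, 0.513, 479.703], [0.001, 0.513, -0.858, 306.027], [-1.0, 0.003, 0.001, 114.449], [0.0, 0.0, 0.0, 1.0]] 30.861621727455137
```

View pics/w2.png

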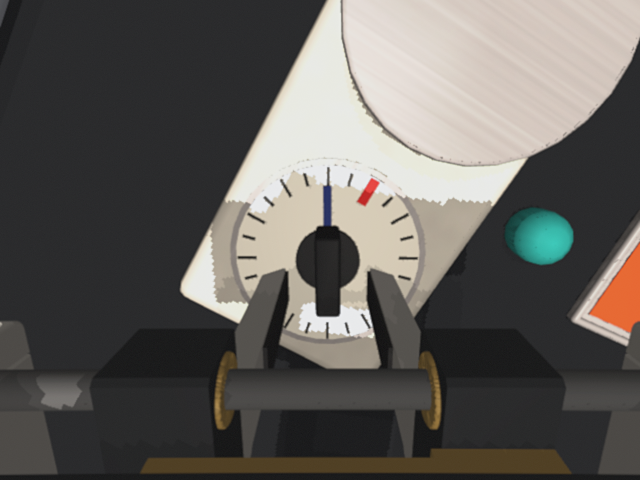

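The needle is straight up the picture from (327,187), in line with the jaws, and the knob is centred between the fingers. I go down and grip.

```bash
python3 -m jog '[{"offset":[2,-0.15,0],"turn":0,"jaw":4},{"offset":[1.9,0,0],"turn":0,"jaw":4},{"offset":[0,0,0],"turn":0,"jaw":4},{"offset":[0,0,0],"turn":0,"jaw":1},{"offset":[0,0,0],"turn":0,"jaw":1},{"offset":[0,0,0],"turn":0,"jaw":1},{"offset":[0,0,0],"turn":0,"jaw":1}]' 15
python3 - <<'E'
from h import *
d=grab("wrist");save(d,"w3.png");T=tool_T();print(T.round(3)[:,3],np.degrees(np.arctan2(T[1,1],T[0,1])))
from knob import *
b,r=knob(d,(262,90,460,330))
ax=T[:2,3]
for n,p in(("needle",b),("red",r)):
    v=p.mean(0)[:2]-ax;print(n,len(p),np.degrees(np.arctan2(v[1],v[0])),np.hypot(*v))
E
```

```text
time_s: 4.55
tool_pos: [476.7, 304.3, 72.9]
tcp_rot: [0.348, 0.615, -0.349, 0.615]
contact_force: [2.4, -3.9, -9.7]
gripper_width: 0.405
[476.638 304.341  72.865   1.   ] 30.931368091776577
needle 377 31.237365744414273 35.43339407351257
red 358 2.0005865445685447 49.82860738000992
```

View pics/w3.png

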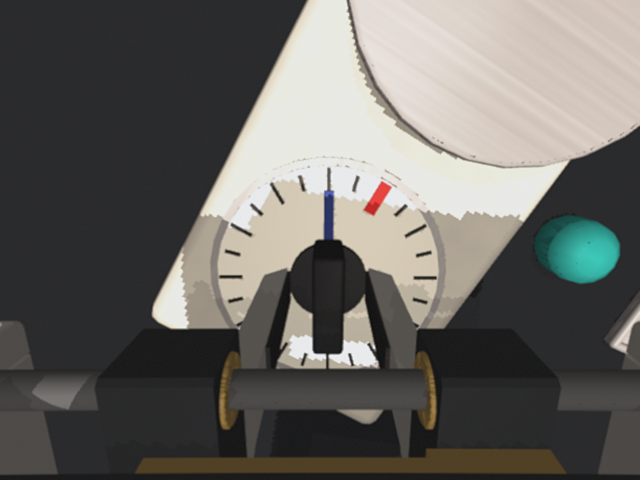

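The opening stopped at 38 mm, which means the fingertips caught the round hub under the bar. I open, rise a few mm and close again on the bar.

```bash
python3 -m jog '[{"offset":[0,0,0],"turn":0,"jaw":4.6},{"offset":[-0.5,0,0],"turn":0,"jaw":4.6},{"offset":[0,0,0],"turn":0,"jaw":4.6},{"offset":[0,0,0],"turn":0,"jaw":0.8},{"offset":[0,0,0],"turn":0,"jaw":0.8},{"offset":[0,0,0],"turn":0,"jaw":0.8},{"offset":[0,0,0],"turn":0,"jaw":0.8}]' 15
python3 - <<'E'
from h import *
d=load("wrist")
g=np.stack(np.meshgrid(np.arange(295,365),np.arange(245,310)),-1).reshape(-1,2);P=depthpt(d,g)
print(np.histogram(P[:,2],bins=np.arange(46,96,3)))
T=P[(P[:,2]>53)&(P[:,2]<62)];print(T.min(0),T.max(0))
E
```

```text
time_s: 5.48
tool_pos: [477.2, 304.6, 78.4]
tcp_rot: [0.348, 0.615, -0.349, 0.616]
contact_force: [0.7, -2.5, -0.5]
gripper_width: 0.15
(array([   0,  280,  142,  853, 1157,    0,    3,   31,   50,   62,   70,
         66,   64,  480, 1278,    0]), array([46, 49, 52, 55, 58, 61, 64, 67, 70, 73, 76, 79, 82, 85, 88, 91, 94]))
[455.65908791 285.65133051  53.00644828] [499.3231731  325.70482749  60.24025284]
```

The bar is now gripped (14 mm). I turn it clockwise by about 29°.

```bash
python3 -m jog '[{"offset":[0,0,0],"turn":9.7,"jaw":0.8},{"offset":[0,0,0],"turn":9.7,"jaw":0.8},{"offset":[0,0,0],"turn":9.8,"jaw":0.8},{"offset":[0,0,0],"turn":0,"jaw":0.8},{"offset":[0,0,0],"turn":0,"jaw":0.8}]'
cat > kn2.py <<'E'
from h import *
from knob import knob
import sys
d=grab("wrist");save(d,sys.argv[1]);T=tool_T();print(T.round(2)[:,3],np.degrees(np.arctan2(T[1,1],T[0,1])))
b,r=knob(d,(240,90,460,330))
for n,p in(("needle",b),("red",r)):
    v=p.mean(0)[:2]-T[:2,3];l=cv2.fitLine(p[:,:2].astype(np.float32),cv2.DIST_L2,0,.01,.01).ravel();l=l[:2]*np.sign(l[0])
    print(n,len(p),p.mean(0)[:2],"ang",np.degrees(np.arctan2(v[1],v[0])),np.hypot(*v),"line",np.degrees(np.arctan2(l[1],l[0])))
E
python3 kn2.py w4.png
```

```text
time_s: 6.1
tool_pos: [477.0, 305.4, 78.4]
tcp_rot: [0.492, 0.508, -0.492, 0.508]
contact_force: [0.7, 2.2, -0.5]
gripper_width: 0.145
[476.96 305.46  78.41   1.  ] 1.8248624544643883
needle 376 [511.1207631  306.83218026] ang 2.2944559106513314 34.18924204670957 line 1.9067187
red 237 [528.44306608 306.14661407] ang 0.7602807578927236 51.48866752922025 line 7.322706
```

View pics/w4.png

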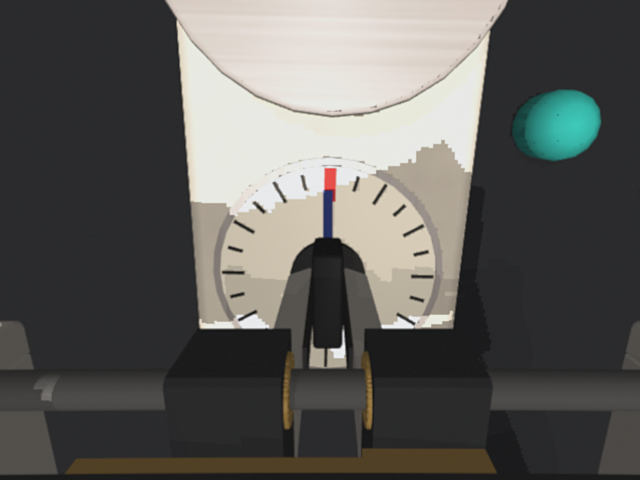

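The needle tip now covers the lower left of the red mark, so it is slightly left. I zoom in.

```bash
cat > z.py <<'E'
from h import *
import sys
d=load("wrist");save(d,sys.argv[1],(285,150,375,260),5)
h=cv2.cvtColor(d["frame"],cv2.COLOR_RGB2HSV).astype(int);H,S,V=h[...,0],h[...,1],h[...,2]
blue=(H>105)&(H<130)&(S>100)&(V>50); red=((H<6)|(H>172))&(S>140)&(V>100)
for y in range(165,240,4):
    a=np.where(red[y,285:375])[0]+285;b=np.where(blue[y,285:375])[0]+285
    print(y,(a.min(),a.max()) if len(a) else "",(b.min(),b.max()) if len(b) else "")
E
python3 z.py w4z.png
```

```text
165  
169 (np.int64(325), np.int64(335)) 
173 (np.int64(325), np.int64(335)) 
177 (np.int64(325), np.int64(334)) 
181 (np.int64(325), np.int64(334)) 
185 (np.int64(325), np.int64(334)) 
189 (np.int64(325), np.int64(334)) 
193 (np.int64(333), np.int64(334)) (np.int64(324), np.int64(331))
197 (np.int64(333), np.int64(334)) (np.int64(324), np.int64(331))
201  (np.int64(324), np.int64(331))
205  (np.int64(324), np.int64(331))
209  (np.int64(324), np.int64(331))
213  (np.int64(324), np.int64(331))
217  (np.int64(324), np.int64(331))
221  (np.int64(324), np.int64(331))
225  (np.int64(324), np.int64(331))
229  (np.int64(324), np.int64(331))
233  (np.int64(324), np.int64(331))
237  (np.int64(324), np.int64(331))
```

View pics/w4z.png

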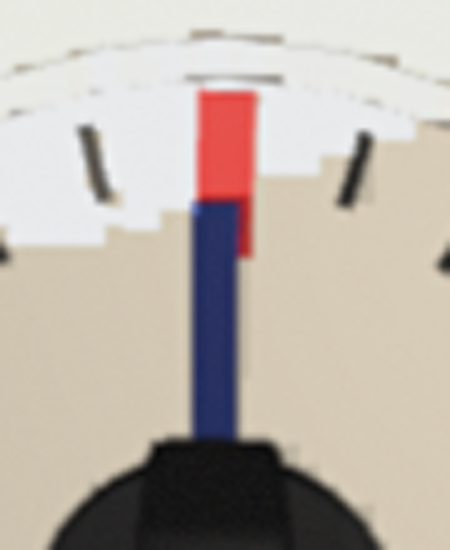

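```bash
python3 -m jog '[{"offset":[0,0,0],"turn":1.3,"jaw":0.8},{"offset":[0,0,0],"turn":0,"jaw":0.8},{"offset":[0,0,0],"turn":0,"jaw":4},{"offset":[0,0,0],"turn":0,"jaw":4},{"offset":[-2,0,0],"turn":0,"jaw":4},{"offset":[-3,0,0],"turn":0,"jaw":4},{"offset":[0,0,0],"turn":0,"jaw":4},{"offset":[0,0,0],"turn":0,"jaw":4}]'
python3 kn2.py w5.png; python3 z.py w5z.png
```

```text
time_s: 7.15
tool_pos: [476.8, 304.8, 128.3]
tcp_rot: [0.498, 0.502, -0.498, 0.502]
contact_force: [0.2, 0.4, -1.4]
gripper_width: 0.432
[476.35 304.69 127.6    1.  ] 0.4214459171435292
needle 221 [511.19800764 305.9638374 ] ang 2.0857724269560474 34.86729878459215 line 0.34564915
red 132 [529.00940968 306.16343741] ang 1.5976195933605042 52.676076469880215 line -0.47701856
165 (np.int64(323), np.int64(330)) 
169 (np.int64(323), np.int64(329)) 
173 (np.int64(323), np.int64(330)) 
177 (np.int64(323), np.int64(329)) 
181  (np.int64(324), np.int64(329))
185  (np.int64(324), np.int64(329))
189  (np.int64(324), np.int64(329))
193  (np.int64(324), np.int64(329))
197  (np.int64(324), np.int64(329))
201  (np.int64(324), np.int64(329))
205  (np.int64(324), np.int64(329))
209  (np.int64(324), np.int64(329))
213  (np.int64(324), np.int64(328))
217  
221  
225  
229  
233  
237
```

View pics/w5z.png

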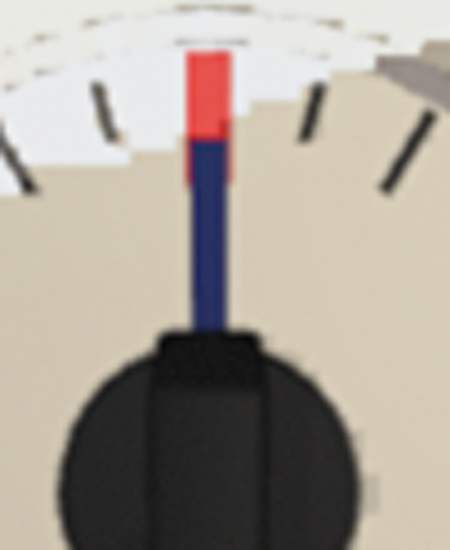

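The needle is centred on the red mark: both are at about pixel column 326.5, with red showing evenly on either side. On to the tongs.

```bash
python3 -m jog '[{"offset":[-5,0,0],"turn":0,"jaw":4},{"offset":[-5,0,3],"turn":0,"jaw":9},{"offset":[0,0,6],"turn":0,"jaw":9},{"offset":[0,0,6],"turn":0,"jaw":9},{"offset":[0,0,6],"turn":0,"jaw":9},{"offset":[0,0,6],"turn":0,"jaw":9},{"offset":[0,0,6],"turn":0,"jaw":9},{"offset":[0,0,6],"turn":0,"jaw":9},{"offset":[0,0,6],"turn":0,"jaw":9},{"offset":[0,0,6],"turn":0,"jaw":9},{"offset":[0,0,6],"turn":0,"jaw":9},{"offset":[0,0,2],"turn":0,"jaw":9}]'
python3 -m jog '[{"offset":[0,0,0],"turn":0,"jaw":9},{"offset":[0,0,0],"turn":0,"jaw":9}]'
python3 - <<'E'
from h import *
d=grab("wrist");save(d,"w6.png");print(tool_T().round(3).tolist())
E
```

```text
time_s: 8.7
tool_pos: [480.4, -287.3, 227.0]
tcp_rot: [0.499, 0.502, -0.499, 0.5]
contact_force: [0.5, -0.4, 0.2]
gripper_width: 0.951
time_s: 8.95
tool_pos: [481.4, -283.3, 227.9]
tcp_rot: [0.498, 0.503, -0.498, 0.502]
contact_force: [-0.2, -0.0, 0.4]
gripper_width: 0.959
[[-0.0, 1.0, 0.009, 481.472], [0.001, 0.009, -1.0, -283.176], [-1.0, -0.0, -0.001, 228.128], [0.0, 0.0, 0.0, 1.0]]
```

View pics/w6.png

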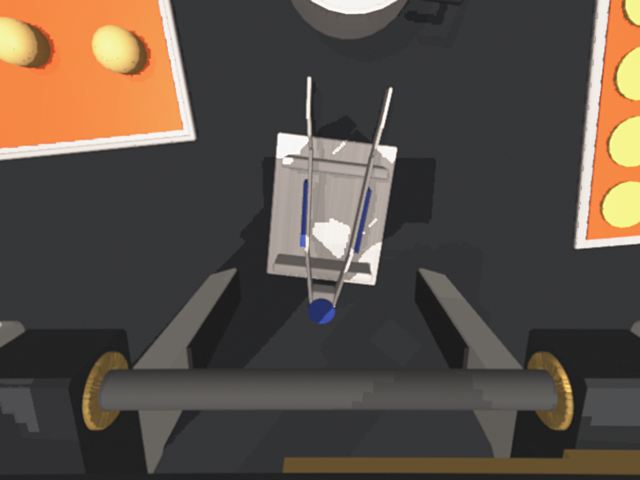

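The wrist view shows blue pads at (305,212) and (363,220), the pivot at (321,311) and tips at (309,80) and (390,92). The tongs are yawed slightly to the right. I measure.

```bash
cat > tg.py <<'E'
from h import *
d=load("wrist");t=load("top")
def comps(d,box):
    x0,y0,x1,y1=box;h=cv2.cvtColor(d["frame"],cv2.COLOR_RGB2HSV).astype(int);H,S,V=h[...,0],h[...,1],h[...,2]
    m=((H>105)&(H<130)&(S>100)&(V>40)).astype(np.uint8);k=np.zeros_like(m);k[y0:y1,x0:x1]=m[y0:y1,x0:x1]
    n,l,st,c=cv2.connectedComponentsWithStats(k);return [(c[i],np.c_[np.where(l==i)[::-1]]) for i in range(1,n) if st[i,4]>25]
W=comps(d,(250,60,420,340));Tp=comps(t,(420,210,500,350))
def tri(a,b):
    o1,r1=rays(d,[a]);o2,r2=rays(t,[b]);k=np.linalg.lstsq(np.c_[r1[0],-r2[0]],o2-o1,rcond=None)[0]
    p,q=o1+k[0]*r1[0],o2+k[1]*r2[0];return p.round(1),q.round(1)
for c,p in W:
    D=depthpt(d,p);print("W",c.round(1),len(p),"depth med",np.median(D,0).round(1),"z range",np.percentile(D[:,2],[5,50,95]).round(0),"x",np.percentile(D[:,0],[2,98]).round(1), "z60",onplane(d,[c],60).round(1),"z49",onplane(d,[c],49).round(1))
for c,p in Tp:
    D=depthpt(t,p);print("T",c.round(1),len(p),np.median(D,0).round(1),"z60",onplane(t,[c],60).round(1))
if __name__=="__main__":
    # tips / arm ridge from depth
    g=np.stack(np.meshgrid(np.arange(270,420),np.arange(60,330)),-1).reshape(-1,2);P=depthpt(d,g)
    A=P[(P[:,2]>50)&(P[:,2]<72)];print("arm top z",np.percentile(A[:,2],[5,50,95]))
    B=P[(P[:,2]>32)&(P[:,2]<46)];print("bars z",np.median(B[:,2]))
    for lo in range(390,600,15):
        S=A[(A[:,0]>lo)&(A[:,0]<lo+15)]
        if len(S)>5: print(lo,len(S),S[:,1].min().round(1),S[:,1].max().round(1),((S[:,1].min()+S[:,1].max())/2).round(1),np.median(S[:,2]).round(1))
E
python3 tg.py
```

```text
W [303.9 214.3] 231 depth med [ 483.2 -261.7   61.3] z range [60. 61. 62.] x [456.2 512.6] z60 [[ 483.8 -261.5   60. ]] z49 [[ 481.4 -260.8   49. ]]
W [362.  221.6] 219 depth med [ 477.5 -314.1   61.1] z range [60. 61. 62.] x [450.3 505.8] z60 [[ 477.6 -314.2   60. ]] z49 [[ 474.9 -315.3   49. ]]
W [321.  311.2] 525 depth med [ 389.  -277.5   62.3] z range [61. 62. 63.] x [376.1 400.8] z60 [[ 387.8 -277.5   60. ]] z49 [[ 382.2 -277.3   49. ]]
T [448.9 283.9] 86 [ 482.2 -261.8   58.4] z60 [[ 482.5 -261.4   60. ]]
T [478.1 286.2] 36 [ 475.4 -315.    60.2] z60 [[ 475.9 -315.5   60. ]]
T [462.4 334.2] 186 [ 388.7 -277.9   60. ] z60 [[ 388.6 -277.8   60. ]]
arm top z [52.65388697 60.98342477 62.77309076]
bars z 39.12830974304984
390 428 -293.7 -264.8 -279.3 61.9
405 280 -298.2 -265.0 -281.6 59.4
420 131 -302.5 -263.2 -282.9 60.6
435 146 -311.4 -262.3 -286.9 60.8
450 283 -314.6 -257.8 -286.2 61.0
465 296 -316.7 -258.8 -287.8 61.0
480 298 -319.0 -259.8 -289.4 60.9
495 284 -321.1 -260.8 -291.0 61.0
510 174 -320.5 -261.5 -291.0 60.9
525 151 -324.0 -266.3 -295.1 60.4
540 91 -326.0 -265.0 -295.5 52.7
```

```bash
python3 -m jog '[{"offset":[0,0,0],"turn":7.3,"jaw":9},{"offset":[0,-0.03,0.48],"turn":0,"jaw":9},{"offset":[5,0,0],"turn":0,"jaw":9},{"offset":[4,0,0],"turn":0,"jaw":9},{"offset":[3,0,0],"turn":0,"jaw":9},{"offset":[0,0,0],"turn":0,"jaw":9},{"offset":[0,0,0],"turn":0,"jaw":9}]' 30
python3 - <<'E'
from h import *
d=grab("wrist");save(d,"w7.png");T=tool_T();print(T.round(3)[:3,3],np.degrees(np.arctan2(T[1,1],T[0,1])))
E
```

```text
time_s: 9.88
tool_pos: [481.3, -290.1, 110.0]
tcp_rot: [0.529, 0.469, -0.529, 0.47]
contact_force: [0.4, 0.9, -0.3]
gripper_width: 0.956
[ 481.536 -290.35   110.448] -6.815089450003457
```

View pics/w7.png

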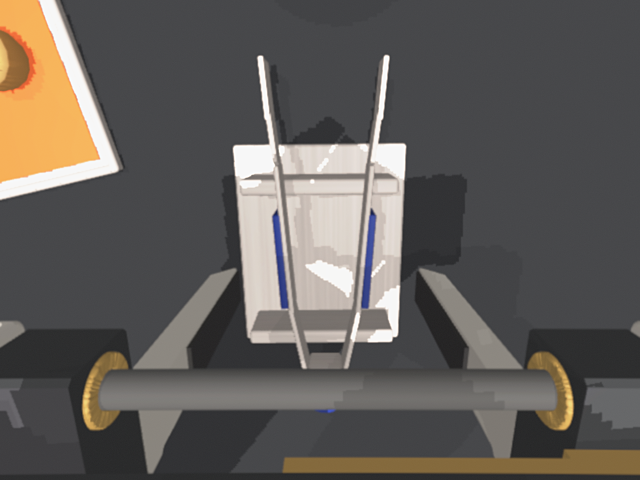

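The tongs now stand square between the fingers, with their mid-line at column 324.5 against 328 for the jaws. I correct by 2 mm, go down and squeeze.

```bash
python3 -m jog '[{"offset":[3.2,-0.05,-0.2],"turn":0,"jaw":9},{"offset":[3,0,0],"turn":0,"jaw":9},{"offset":[0,0,0],"turn":0,"jaw":9},{"offset":[0,0,0],"turn":0,"jaw":5.3},{"offset":[0,0,0],"turn":0,"jaw":5.3},{"offset":[0,0,0],"turn":0,"jaw":5.3},{"offset":[0,0,0],"turn":0,"jaw":5.3},{"offset":[0,0,0],"turn":0,"jaw":5.3}]' 35
```

```text
time_s: 10.92
tool_pos: [480.8, -288.2, 47.3]
tcp_rot: [0.529, 0.469, -0.529, 0.47]
contact_force: [-0.9, 0.2, 4.3]
gripper_width: 0.563
```

```bash
python3 -m jog '[{"offset":[-1,0,0],"turn":0,"jaw":5.3},{"offset":[-2.5,0,0],"turn":0,"jaw":5.3},{"offset":[-4,0,0],"turn":0,"jaw":5.3},{"offset":[-4,0,0],"turn":0,"jaw":5.3},{"offset":[0,0,0],"turn":0,"jaw":5.3},{"offset":[0,0,0],"turn":0,"jaw":5.3}]'
python3 - <<'E'
from h import *
d=grab("wrist");save(d,"w8.png");save(grab("side"),"s8.png");T=tool_T();print(T.round(3)[:3,3],np.degrees(np.arctan2(T[1,1],T[0,1])))
E
```

```text
time_s: 11.68
tool_pos: [479.4, -286.9, 160.0]
tcp_rot: [-0.529, -0.47, 0.529, -0.468]
contact_force: [1.4, 0.4, -1.0]
gripper_width: 0.564
[ 479.083 -286.638  159.102] -6.881192904886624
```

View pics/w8.png

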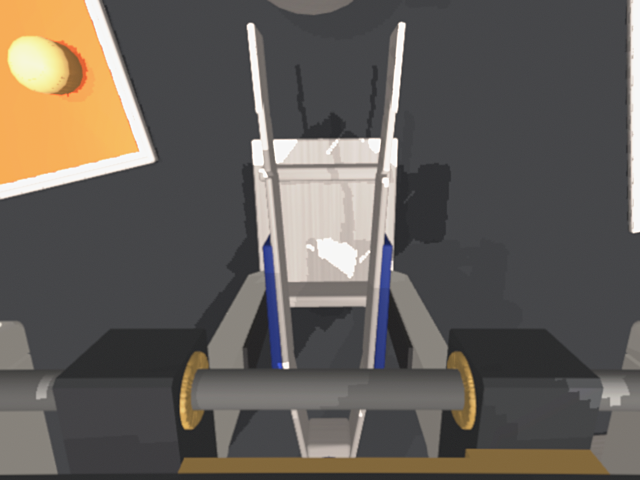

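View pics/s8.png

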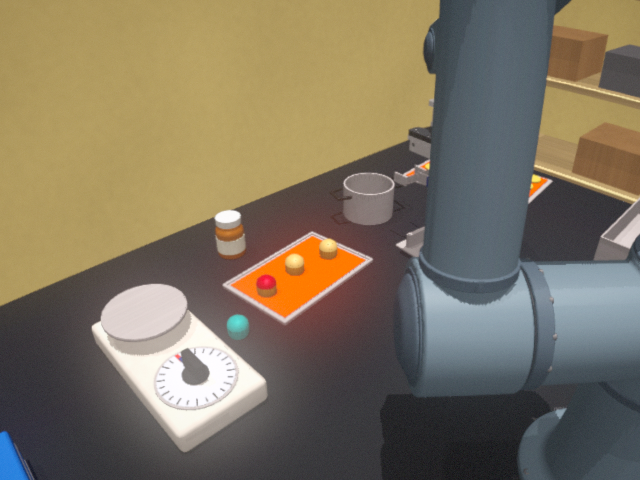

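The tongs are up and the needle is still on the mark. I measure the tips in tool coordinates from wrist depth, and the bun in world coordinates.

```bash
cat > tips.py <<'E'
from h import *
d=load("wrist");T=d["wfc"]@np.linalg.inv(np.array(d["tool_from_camera"]));Ti=np.linalg.inv(T)
for uv in((250,26),(255,50),(260,100),(268,160),(402,26),(399,50),(393,100),(386,160),(280,300),(376,300),(329,440)):
    best=[]
    for dx in range(-8,9):
        p=depthpt(d,[(uv[0]+dx,uv[1])])[0];q=(Ti@np.r_[p,1])[:3]
        if -60<q[0]<40: best.append(q)
    if best: print(uv,len(best),np.median(best,0).round(1))
s=load("side");t=load("top")
E
python3 tips.py
```

```text
(250, 26) 9 [  7.  116.6 -31. ]
(255, 50) 14 [  7.5 107.9 -29.7]
(260, 100) 14 [  7.8  88.4 -28.6]
(268, 160) 13 [ -5.5  64.  -24.3]
(402, 26) 9 [  6.6 116.6  29.2]
(399, 50) 12 [  7.7 108.   28.4]
(393, 100) 14 [ 8.2 88.4 27.4]
(386, 160) 13 [-5.6 64.1 23.1]
(280, 300) 17 [-13.5   4.7 -20.7]
(376, 300) 16 [-13.7   4.9  20.7]
(329, 440) 17 [ -9.  -73.6   0.7]
```

```bash
python3 -m jog '[{"offset":[0,-0.2,-2.3],"turn":0,"jaw":5.3},{"offset":[0,-0.2,-4.5],"turn":0,"jaw":5.3},{"offset":[0,-0.2,-5.5],"turn":0,"jaw":5.3},{"offset":[0,-0.2,-5.5],"turn":0,"jaw":5.3},{"offset":[0,-0.2,-5.5],"turn":0,"jaw":5.3},{"offset":[0,-0.2,-5.5],"turn":0,"jaw":5.3},{"offset":[0,0,-5.5],"turn":0,"jaw":5.3},{"offset":[0,0,-3],"turn":0,"jaw":5.3},{"offset":[0,0,0],"turn":0,"jaw":5.3},{"offset":[0,0,0],"turn":0,"jaw":5.3}]'
cat > bun.py <<'E'
from h import *
import sys
d=grab("wrist");save(d,sys.argv[1]);T=d["wfc"]@np.linalg.inv(np.array(d["tool_from_camera"]));Ti=np.linalg.inv(T)
print(T[:3,3].round(1),np.degrees(np.arctan2(T[1,1],T[0,1])).round(2))
h=cv2.cvtColor(d["frame"],cv2.COLOR_RGB2HSV).astype(int);H,S,V=h[...,0],h[...,1],h[...,2]
m=(((H<4)|(H>172))&(S>170)&(V>60)).astype(np.uint8)
n,l,st,c=cv2.connectedComponentsWithStats(m);i=1+np.argmax(st[1:,4]);print("red px",c[i],st[i])
uv=np.c_[np.where(l==i)[::-1]];P=depthpt(d,uv);P=P[(P[:,2]>25)];cc,r=cv2.minEnclosingCircle(P[:,:2].astype(np.float32));print("top z",np.percentile(P[:,2],[50,98]),"circle",cc,r)
x0,y0,w,hh=st[i,:4];ct=(x0+w/2-.5,y0+hh/2-.5)
for z in(30,36,40):
    p=onplane(d,[ct],z)[0];print("z",z,p.round(1),"tool",(Ti@np.r_[p,1])[:3].round(1))
p=np.r_[cc,30,1];print("circle in tool",(Ti@p)[:3].round(1))
E
python3 bun.py w9.png; python3 tips.py
```

```text
time_s: 13.02
tool_pos: [512.2, 84.2, 160.8]
tcp_rot: [-0.529, -0.469, 0.529, -0.469]
contact_force: [0.2, 0.6, -1.4]
gripper_width: 0.565
[512.2  84.2 160.8] -6.86
red px [323.01710214  95.82470309] [ 298   70   51   53 2105]
top z [39.99104466 44.28738919] circle (608.6104125976562, 75.47598266601562) 20.75774574279785
z 30 [611.8  75.7  30. ] tool [130.7 100.1  -3.5]
z 36 [611.3  75.7  36. ] tool [124.7  99.6  -3.4]
z 40 [611.   75.6  40. ] tool [120.7  99.3  -3.4]
circle in tool [130.7  97.   -2.9]
(250, 26) 9 [  7.3 116.7 -31.2]
(255, 50) 14 [  7.8 107.9 -29.8]
(260, 100) 14 [  8.9  88.4 -28.5]
(268, 160) 13 [ -6.2  64.1 -24.1]
(402, 26) 9 [  6.8 116.7  29.1]
(399, 50) 12 [  7.5 107.9  28.4]
(393, 100) 14 [ 7.1 88.4 27.3]
(386, 160) 13 [-6.4 64.1 23. ]
(280, 300) 17 [-13.4   4.7 -20.7]
(376, 300) 17 [-13.3   4.7  20.9]
(329, 440) 17 [ -9.  -73.6   0.8]
```

View pics/w9.png

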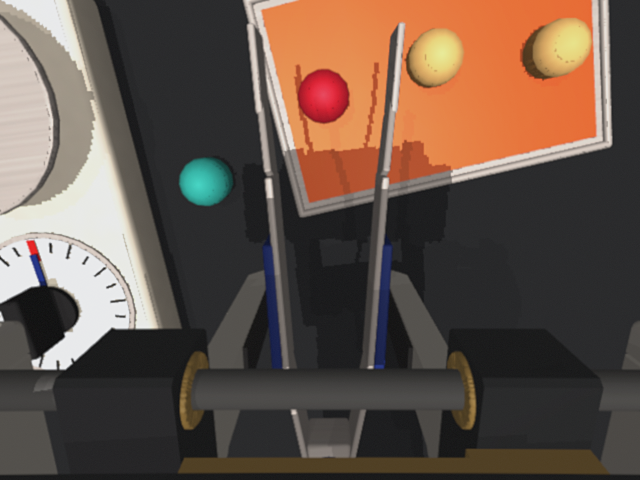

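The red bun at (323,96) lies between the tips, 2.5 mm left of their middle. The left plain bun at (436,57) is well outside. I shift and go down in two stages.

```bash
python3 -m jog '[{"offset":[1.5,-0.1,-0.25],"turn":0,"jaw":5.3},{"offset":[2.5,0,0],"turn":0,"jaw":5.3},{"offset":[2.2,0,0],"turn":0,"jaw":5.3},{"offset":[1,0,0],"turn":0,"jaw":5.3},{"offset":[0,0,0],"turn":0,"jaw":5.3},{"offset":[0,0,0],"turn":0,"jaw":5.3}]'
python3 bun.py w10.png
```

```text
time_s: 13.82
tool_pos: [513.0, 86.5, 90.2]
tcp_rot: [0.53, 0.469, -0.529, 0.469]
contact_force: [-0.0, 0.2, -2.0]
gripper_width: 0.568
[513.   86.5  90.2] -6.89
red px [326.19293991  85.77930477] [ 293   51   67   71 3711]
top z [40.28875201 44.3198588 ] circle (608.6298828125, 76.3670425415039) 20.504756927490234
z 30 [612.   75.6  30. ] tool [60.4 99.6 -1. ]
z 36 [611.4  75.6  36. ] tool [54.4 98.9 -1. ]
z 40 [610.9  75.7  40. ] tool [50.4 98.5 -1. ]
circle in tool [60.4 96.1 -1.4]
```

View pics/w10.png

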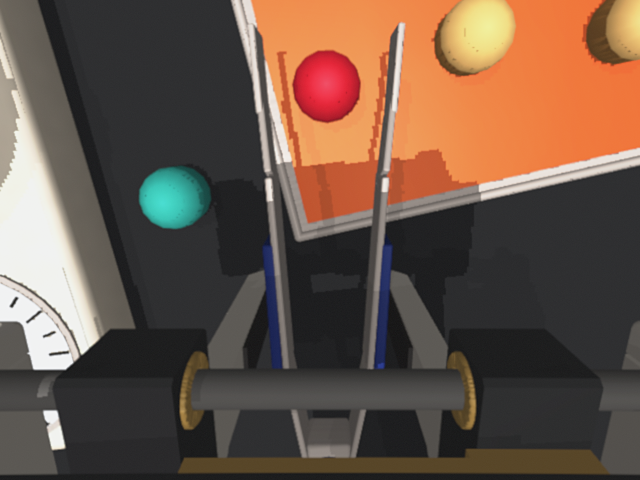

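Centred (bun −1.0 mm, tips −0.7 mm). Down and close.

```bash
python3 -m jog '[{"offset":[1.8,-0.2,0],"turn":0,"jaw":5.3},{"offset":[1.8,0,0],"turn":0,"jaw":5.3},{"offset":[0.8,0,0],"turn":0,"jaw":5.3},{"offset":[0,0,0],"turn":0,"jaw":5.3},{"offset":[0,0,0],"turn":0,"jaw":5.3}]'
python3 bun.py w11.png
```

```text
time_s: 14.5
tool_pos: [510.7, 86.9, 45.7]
tcp_rot: [0.529, 0.469, -0.529, 0.469]
contact_force: [-0.2, 0.6, -1.2]
gripper_width: 0.568
[510.7  86.9  45.7] -6.87
red px [326.26147427  68.49374131] [ 284   23   85   92 5752]
top z [39.94803071 43.87153026] circle (607.4573364257812, 75.77204895019531) 21.533191680908203
z 30 [612.1  75.6  30. ] tool [ 15.8 102.1  -0.8]
z 36 [611.3  75.7  36. ] tool [  9.8 101.2  -0.8]
z 40 [610.7  75.7  40. ] tool [  5.8 100.6  -0.8]
circle in tool [15.8 97.4 -0.5]
```

View pics/w11.png

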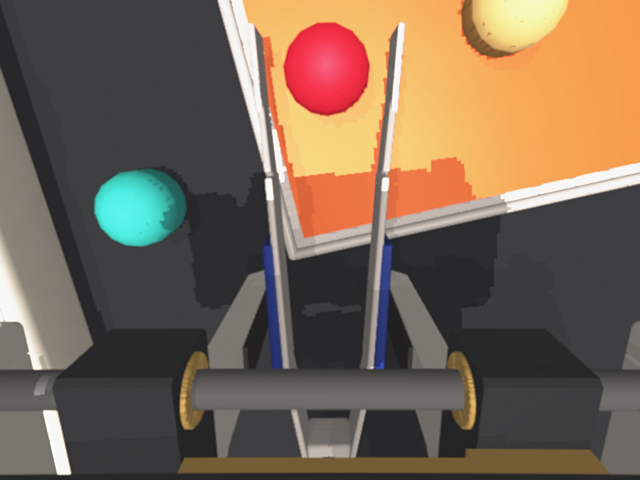

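```bash
python3 -m jog '[{"offset":[0,0,0],"turn":0,"jaw":4.8},{"offset":[0,0,0],"turn":0,"jaw":4.4},{"offset":[0,0,0],"turn":0,"jaw":3.8},{"offset":[0,0,0],"turn":0,"jaw":3.6},{"offset":[0,0,0],"turn":0,"jaw":3.6},{"offset":[0,0,0],"turn":0,"jaw":3.6},{"offset":[0,0,0],"turn":0,"jaw":3.6}]' 35
python3 -m jog '[{"offset":[-0.5,0,0],"turn":0,"jaw":3.6},{"offset":[-1,0,0],"turn":0,"jaw":3.6},{"offset":[-2,0,0],"turn":0,"jaw":3.6},{"offset":[-2.5,0,0],"turn":0,"jaw":3.6},{"offset":[0,0,0],"turn":0,"jaw":3.6},{"offset":[0,0,0],"turn":0,"jaw":3.6}]'
python3 bun.py w12.png; python3 -c "
from h import *
save(grab('side'),'s12.png')"
```

```text
time_s: 15.42
tool_pos: [510.4, 86.9, 45.6]
tcp_rot: [0.529, 0.469, -0.529, 0.469]
contact_force: [-0.0, -0.7, -1.2]
gripper_width: 0.461
time_s: 16.18
tool_pos: [509.7, 87.0, 104.9]
tcp_rot: [-0.529, -0.469, 0.529, -0.469]
contact_force: [0.1, -0.1, -2.2]
gripper_width: 0.466
[509.7  87.  104.9] -6.88
red px [325.99555775  68.08473182] [ 284   23   85   92 6078]
top z [ 98.93971591 102.76748599] circle (606.6612548828125, 75.45000457763672) 21.46070671081543
z 30 [619.6  74.8  30. ] tool [ 74.8 110.6  -1.1]
z 36 [618.8  74.9  36. ] tool [ 68.8 109.8  -1. ]
z 40 [618.2  74.9  40. ] tool [ 64.8 109.2  -1. ]
circle in tool [74.8 97.7 -0.2]
```

View pics/w12.png

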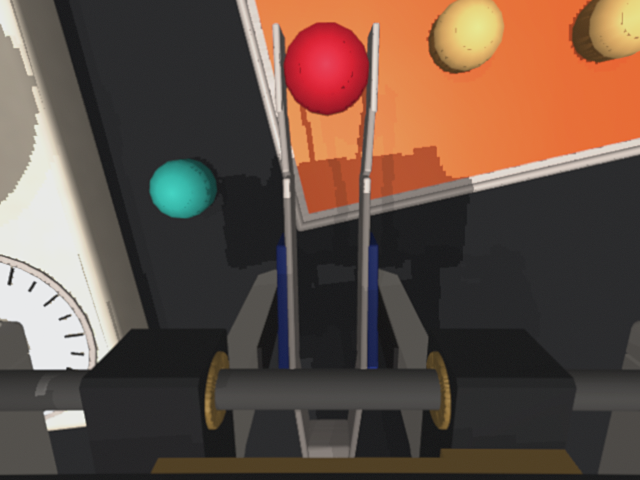

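View pics/s12.png

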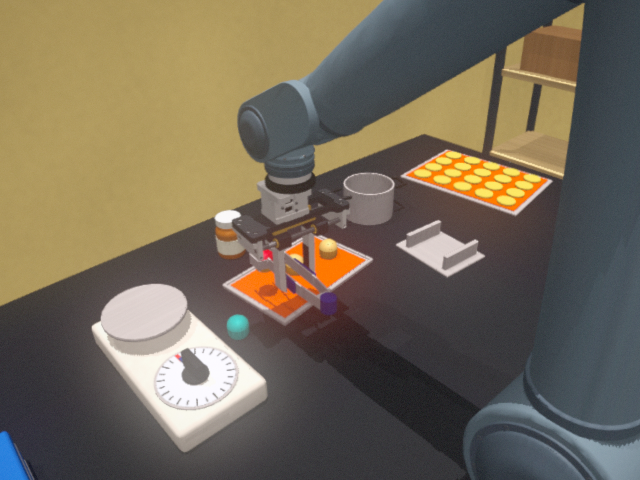

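The bun is lifted in the tongs, with the plain buns in place. I raise it and carry it to the pan.

```bash
python3 -m jog '[{"offset":[-2,0,0],"turn":0,"jaw":3.6},{"offset":[-3.5,0,-1],"turn":0,"jaw":3.6},{"offset":[0,-0.1,-2.5],"turn":0,"jaw":3.6},{"offset":[0,-0.2,-4],"turn":0,"jaw":3.6},{"offset":[0,-0.2,-4.5],"turn":0,"jaw":3.6},{"offset":[0,-0.2,-4.5],"turn":0,"jaw":3.6},{"offset":[0,-0.2,-4],"turn":0,"jaw":3.6},{"offset":[0,-0.05,-2.2],"turn":0,"jaw":3.6},{"offset":[0,0,-0.5],"turn":0,"jaw":3.6},{"offset":[0,0,0],"turn":0,"jaw":3.6},{"offset":[0,0,0],"turn":0,"jaw":3.6}]'
python3 bun.py w13.png; python3 -c "
from h import *
save(grab('side'),'s13.png');t=grab('top');save(t,'t13.png')"
```

```text
time_s: 17.65
tool_pos: [528.8, 317.3, 160.4]
tcp_rot: [-0.529, -0.469, 0.53, -0.469]
contact_force: [-0.5, 0.4, -1.1]
gripper_width: 0.461
[528.8 317.3 160.4] -6.96
red px [325.95406538  68.0744342 ] [ 284   23   85   91 5965]
top z [154.65257398 158.39595397] circle (625.7137451171875, 306.9272155761719) 21.517803192138672
z 30 [647.1 304.1  30. ] tool [130.3 119.1  -1.3]
z 36 [646.2 304.2  36. ] tool [124.3 118.2  -1.2]
z 40 [645.6 304.2  40. ] tool [120.3 117.6  -1.2]
circle in tool [130.3  97.5  -1.5]
```

View pics/w13.png

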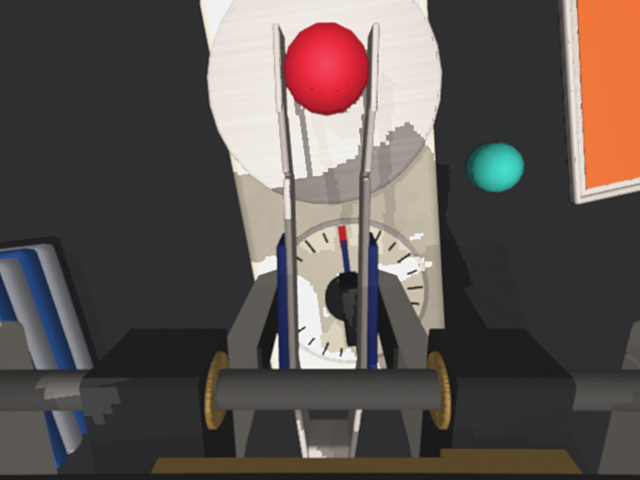

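View pics/s13.png

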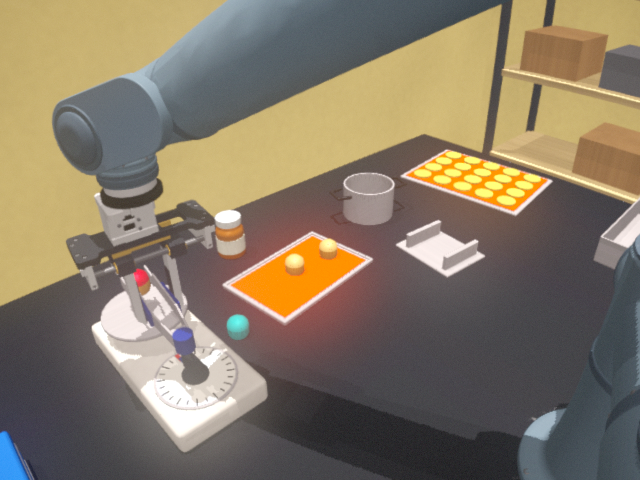

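View pics/t13.png

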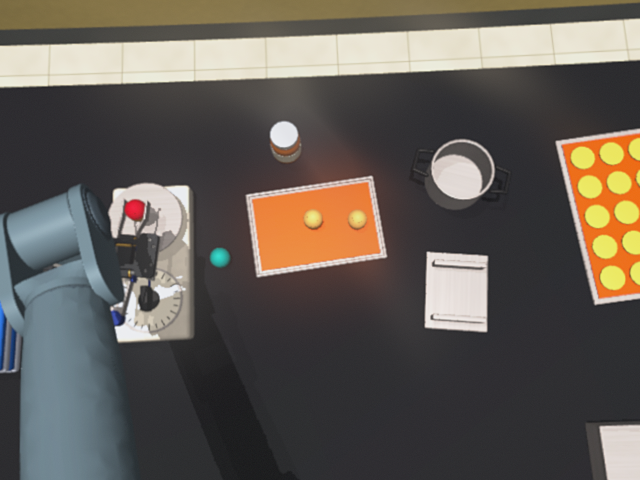

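Needle still on the mark at (341,235) in the wrist view. The plain buns, saucepan and jar look unmoved. I check bun and pan positions numerically.

```bash
python3 - <<'E'
from h import *
t=load("top");w=load("wrist")
def redc(d,box):
    h=cv2.cvtColor(d["frame"],cv2.COLOR_RGB2HSV).astype(int);H,S,V=h[...,0],h[...,1],h[...,2]
    m=(((H<4)|(H>172))&(S>170)&(V>60)).astype(np.uint8);n,l,st,c=cv2.connectedComponentsWithStats(m);i=1+np.argmax(st[1:,4]);return c[i],depthpt(d,[c[i]])[0]
c1,p1=redc(t,0);c2,p2=redc(w,0);print("top red",c1,p1.round(1),"wrist",c2,p2.round(1))
for z in(148,152):print(z,onplane(t,[c1],z).round(1),onplane(w,[c2],z).round(1))
g=np.stack(np.meshgrid(np.arange(180,470),np.arange(0,220)),-1).reshape(-1,2);P=depthpt(w,g);T=P[(abs(P[:,2]-85.5)<4)&(P[:,0]>545)]
print("pan",len(T),np.median(T[:,2]),cv2.minEnclosingCircle(T[:,:2].astype(np.float32)),T.min(0).round(1),T.max(0).round(1))
b=load("side")
h=cv2.cvtColor(t["frame"],cv2.COLOR_RGB2HSV).astype(int)
m=((h[...,0]>15)&(h[...,0]<32)&(h[...,1]>80)&(h[...,2]>190)).astype(np.uint8);n,l,st,c=cv2.connectedComponentsWithStats(m)
print([c[i].round(1).tolist() for i in range(1,n) if 100<st[i,4]<400 and c[i][0]<400])
save(w,"w13z.png",(300,210,390,330),5)
E
```

```text
top red [134.32542373 209.11864407] [627.9 301.7 153.6] wrist [325.95406538  68.0744342 ] [628.3 306.  158.7]
148 [[629.4 303.5 148. ]] [[629.8 305.8 148. ]]
152 [[628.3 302.2 152. ]] [[629.2 305.9 152. ]]
pan 29843 86.06014032827701 ((627.6990966796875, 307.4796447753906), 69.93346405029297) [558.  237.7  82.1] [680.  377.2  88.8]
[[312.4, 217.8], [357.0, 218.3]]
```

View pics/w13z.png

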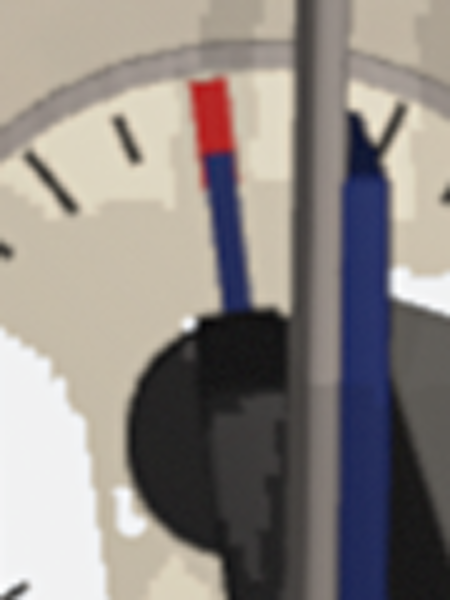

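The bun is within about 3 mm of the pan centre in both views and the needle is still on the mark. I let it settle for a moment, check the hold and hand in.

```bash
python3 -m jog '[{"offset":[0,0,0],"turn":0,"jaw":3.6},{"offset":[0,0,0],"turn":0,"jaw":3.6},{"offset":[0,0,0],"turn":0,"jaw":3.6},{"offset":[0,0,0],"turn":0,"jaw":3.6}]'
python3 bun.py w14.png | head -2
python3 -c "
from h import *
print(abs(manip.read_state()['qvel']).max());print(manip.job_done())"
```

```text
time_s: 18.3
tool_pos: [528.6, 318.4, 160.4]
tcp_rot: [-0.529, -0.469, 0.529, -0.469]
contact_force: [-0.5, -0.1, -0.8]
gripper_width: 0.465
[528.6 318.4 160.4] -6.87
red px [325.95504864  68.0550151 ] [ 284   23   85   91 5962]
0.0018039110530485031
the job is handed in; nothing more can be done
None
```

The scale is zeroed, and the red-glazed bun is held still in the tongs above the middle of the pan. I handed the job in at about 18.4 s; it gives no verdict, so what follows rests on my own checks.

- **Scale:** I turned the knob about 30° clockwise and let go. The needle lay centred on the red mark right after I let go, and again in the last picture with the bun over the pan.
- **Knob grip:** My first grip went about 5 mm too low and closed on the round hub under the bar. I opened, rose and gripped the bar instead; no force I read was above about 10 N.
- **Bun:** I took the tongs from the rest, closed them on the red bun (the gripper stopped at about 43 mm, as expected) and lifted it off the sheet. Only the tongs touched it.
- **Final hold:** The bun's underside is about 35 mm above the pan. Its centre is within 2–3 mm of the pan's centre in each camera's own measurements. The wrist and top cameras disagree with each other by 2–4 mm, which is small next to the 140 mm pan. In the last check the bun had not shifted in the tongs and the arm was still.
- **Other items:** The plain buns are at the same pixels as at the start. By eye, the saucepan, jar and turquoise look-alike have not moved.

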